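# Roll the big casting ring onto the staging line

## Robot

A 6-joint arm with a two-finger parallel gripper is mounted at the origin on the work surface. World frame = base frame: x ahead of the robot, y to its left, z up, the work surface at z = 0. Lengths are in m, angles in degrees, forces in N, time in s.
With the tool pointing down it reaches from about 0.35 to 0.725 m from the base axis. Payload 6 kg.
Tool frame: the origin (TCP) lies on the mounting face of the last link; the fingertips stand 173 mm ahead of it and the grasp point (between the pads) lies 155 mm ahead of it (r.hold_point_z is the distance from the TCP to the grasp point, in m); z points along the fingers, y is the line along which they close (so a half turn about z gives the same grasp; the last joint's range is limited). The gripper opens to 85 mm and grips with 20 to 120 N. Pads are 22 mm wide; open, the fingers measure 114 mm over their backs; the gripper's body (76 mm by 85 mm) begins 54 mm behind the grasp point. The pads swing forward as they close: fully open they stand 13 mm farther back than shut.
Start: joints at [19.12, 2.303, 4.859, 0, -92.561, -19.12], TCP at [0.6, 0, 0.405] pointing down, gripper open.
Joint ranges: [-146.85, 146.85], [-73.84, 115.35], [-62.03, 85.46], [-188.31, 113.3], [-161.28, -10.13], [-171.36, 171.36]. Speed limits (degrees/s): [147.25, 147.25, 172.46, 180, 180, 180].

## Interface

Orientations are given as a 3x3 rotation matrix whose columns are the frame's x, y, z axes.
In Python, from station import state, eyes, job, spotter, r gives the robot as it stands.
- The arm moves only by the tool arm_command, never from a script. Its argument "deltas" is a list of rows, each an object with "dp": the shift along the tool's x, y, z each as a share of 250 mm, from -1 to 1, a list of three; "rot": the turn, a rotation vector about the tool's x, y, z each as a share of pi/2 rad, from -1 to 1, a list of three. A call has exactly 5 rows; each row is the pose to reach, as a shift and turn from the pose commanded when the call began, along the tool's axes at that moment; what a row does not reach only later rows make up. A row lasts 1/12 s, in which the tool goes at most 41.7 mm and 7.16 degrees, less where a joint would pass 70% of its speed; a pose out of reach is approached as far as the arm can. A call with a number of a shift or a turn outside -1 to 1 is refused whole. A call with a gripper value outside its range is refused whole. "claw" is the closure, from -1 (fully open) to 1 (shut), so that 0 is half open, set as the call begins (left out, the last holds). The fingers move at their own pace and stop on an object; "force" is the grip in N (left out, the last holds). Time passes only in rows, so rows that repeat a pose let the fingers close, or fill a call up. It gives the time, the measured TCP pose, the force, the opening and the grip force at its end, in the units of the state.
- state(): the state, without advancing time (a new reading comes with each control period).
- eyes.snapshot(name): name is "scene" or "side" or "wrist"; returns (picture, depth): 400x640x3 uint8, blue, green, red; 400x640 float32, m along the optical axis (not along the pixel's ray), 0 where there is no reading.
- eyes.camera_info(name): a dict with "fx", "fy", "cx", "cy" (pixels), "dist_coeffs" ([k1, k2, p1, p2, k3] as OpenCV has them; the pictures are not rectified), "R" (3x3) and "t" (3): a world point X has camera coordinates R X + t. Camera axes: x right, y down, z forward; pixel columns grow to the right and rows downward; lengths in m; the calibration is good to about 2 mm. A picture is of the moment at which its call begins: read the wrist's pose just before it. camera_info takes no time and is no camera call; for the wrist camera it gives the pose at the moment of the call.
- job.sign_off(): hands the job in; it is judged then, once.
Trained networks look in the newest picture that a camera, given by its name, has taken for a name from the list of things; names that differ only in an ending like _2 or _b are one class to them, and where a whole thing is asked for, a point or a joint stands for the part that bears it (a point fixed in the world has none). Each returns a list of dicts, best first, with "conf" (0 to 1); they miss things now and then, are a little off and sometimes report something else, mostly with a low value. They report only what shows in the picture. A call takes as long as a camera call. They do not tell look-alikes from the thing itself.
- spotter.regions_of(camera, label): "mask" (400x640 bool, what is visible of it).
- spotter.pinpoint(camera, label): "location" ([x, y, z] in m, in world coordinates, good to about 4 mm: a listed point, or the origin of a listed thing).
The state is a dict: "clock": time; "joints": joint angles; "joint_velocities": joint speeds; "joint_efforts": joint torques, N m; "eef_pos": TCP position; "eef_rot": TCP orientation; "contact_force": force on the tool from outside, world axes, zero at the start; "wrist_torque": the same for the moment, N m; "width": finger opening in m; "finger_force": force on a finger pad.
Only numpy, scipy, OpenCV 4.12 (cv2) and the standard library are available. Lean on these libraries where they do the work, as an engineer would, in place of code of your own. Each camera call takes 0.05 s, during which the arm holds its last target. There are 200 camera calls.

## Task

Two casting rings lie on their sides on the pale mat: roll the bigger one, with fingertips pushing only on its top, until it lies still and squarely on the dark line across the mat, where the furnace tongs will pick it up, and then take the hand away. Do not grip it, lift it, shove it low on its side or stand it on end, and leave the smaller ring and the other things on the bench where they are.

Things in the scene. Friction and masses are not known exactly. Their poses are not given: they have to be found in the camera images.
- mat: Pale, flat fibre mat fixed to the bench, 200 mm along its x, 360 mm along its y, 8 mm thick; origin at the centre of its underside, z up. The dark line, 5 mm wide, is painted on its top from edge to edge along its x axis, through its middle (y = 0). The rings lie on its top, one on either side of the line.
- big_ring: Bigger casting ring: solid steel-sleeved cylinder with pale plaster ends, diameter 65 mm, length 60 mm, about 0.36 kg. Origin at its centre, 40.5 mm above the bench (top at 73 mm); x along its axis, at first within 0.07 rad of the line. Starts 80 to 110 mm from the line, either side. Rolls half as far as a fingertip that sticks to its top; rolling resistance stops it when let go.
- small_ring: The smaller casting ring, alike but 48 mm in diameter and 50 mm long, lying on the mat on the other side of the line; origin at its centre. Leave it alone.
- jar: Closed white jar, 64 mm in diameter, 100 mm tall, standing on the bench beside one end of the mat; origin at the centre of its underside. Leave it alone.
- bowl: Dark mixing bowl, 110 mm in diameter at the rim, 60 mm tall, on the bench beside the other end of the mat; origin at the centre of its underside. Leave it alone.
- spatula: Spatula, 190 mm long, lying flat on the bench beyond the mat; origin on its underside, x axis along its length. Leave it alone.
Things that resemble listed ones, but are neither listed nor needed, are in the scene too. Leave any red look-alike of the big_ring alone.

How it is judged:
By the outcome, as a careful person would: the job done as asked, in the order asked, and still so for the second after the job is handed in, with the robot touching nothing.
It also fails if it takes over 51 s, if anything falls off the work surface, if the arm or the gripper's body presses on something with over 40 N, if the wrist force passes 120 N, or if a joint passes its speed limit or range.

## Working session

There is one attempt and no reset: what is moved stays moved. The work goes in short steps, Python scripts to look and compute and a tool call to move; the robot and the scene stay as the last step left them, time stands still between calls to the robot, and variables do not carry over. Pictures are saved under pics/ and viewed, at most 10 in all, crops included, and the job is handed in when it is done.

Besides the shell and the picture viewer there is one more tool, called in YAML: its name, and indented under it one key for each argument. arm_command: Moves the arm, as the interface text tells. Its arguments: {"type":"object","properties":{"deltas":{"type":"array"},"claw":{"type":"number"},"force":{"type":"number"}},"required":["deltas"]}

```bash
mkdir -p pics; python3 - <<'E'
from station import state, eyes, job, spotter, r
import cv2, numpy as np
s=state(); print(s['clock'],s['eef_pos'],np.round(s['eef_rot'],3).tolist(),s['width'])
for c in ("scene","side"):
    p,d=eyes.snapshot(c); cv2.imwrite(f"pics/{c}0.png",p)
    for n in ("big_ring","small_ring","mat","jar","bowl"):
        for o in spotter.pinpoint(c,n): print(c,n,round(o['conf'],2),np.round(o['location'],4))
E
```

```text
0.0 [5.99983896e-01 1.12852848e-04 4.03667170e-01] [[0.0, -1.0, -0.002], [-1.0, -0.0, -0.0], [0.0, 0.002, -1.0]] 0.08519905129463244
scene big_ring 0.91 [0.6947 0.3225 0.0362]
scene big_ring 0.9 [0.5085 0.0859 0.0396]
scene big_ring 0.67 [0.7972 0.2296 0.0337]
scene big_ring 0.66 [0.5773 0.3072 0.0341]
scene small_ring 0.86 [ 0.5706 -0.1189  0.029 ]
scene jar 0.68 [ 0.4765  0.2319 -0.0026]
scene bowl 0.69 [ 0.6416 -0.2682 -0.0022]
side big_ring 0.77 [0.5074 0.0865 0.0384]
side big_ring 0.68 [0.7984 0.2329 0.0343]
side big_ring 0.59 [0.6987 0.3188 0.0341]
side big_ring 0.57 [0.5754 0.3074 0.0364]
side small_ring 0.91 [ 0.5719 -0.1155  0.0326]
side mat 0.73 [ 6.351e-01 -2.729e-01  4.000e-04]
side mat 0.68 [ 5.324e-01 -1.500e-02  3.000e-04]
side jar 0.57 [ 0.4759  0.2264 -0.0029]
side bowl 0.83 [ 6.371e-01 -2.743e-01  6.000e-04]
```

View pics/scene0.png

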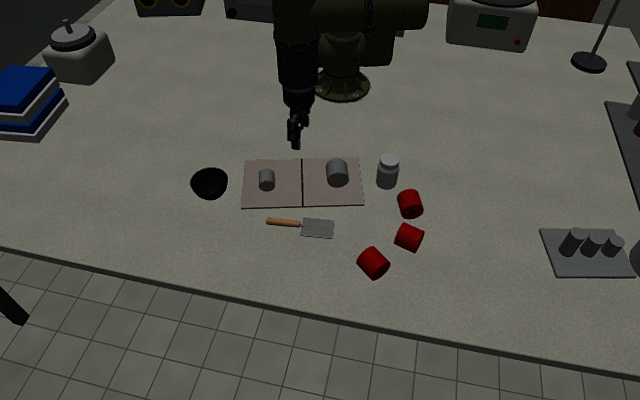

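View pics/side0.png

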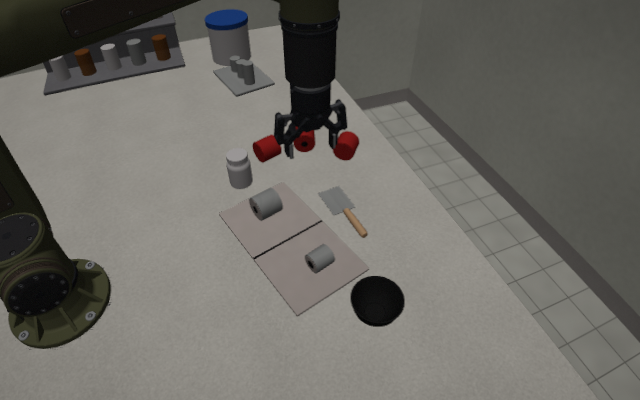

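The grey ring on the mat is at scene (337,172) and side (266,204), about (0.508, 0.086). The three red rings at scene (410,204), (409,237) and (373,263) are off the mat and are look-alikes. The smaller grey ring is at scene (266,180). So the big ring is the grey one at (337,172). I'll confirm it in a wrist crop and measure the line there.

```bash
python3 - <<'E'
from station import state, eyes, job, spotter, r
import cv2, numpy as np
p,d=eyes.snapshot("wrist"); ci=eyes.camera_info("wrist"); np.savez("w0.npz",p=p,d=d,**{k:np.array(v) for k,v in ci.items() if not isinstance(v,str)})
print(ci)
cv2.imwrite("pics/wrist0.png",p)
for n in ("big_ring","small_ring"):
    for o in spotter.pinpoint("wrist",n): print(n,round(o['conf'],2),np.round(o['location'],4))
p,d=eyes.snapshot("side")
ci=eyes.camera_info("side"); np.savez("s0.npz",p=p,d=d,**{k:np.array(v) for k,v in ci.items()})
c=p[170:320,210:410]; cv2.imwrite("pics/sidecrop.png",cv2.resize(c,None,fx=4,fy=4,interpolation=cv2.INTER_CUBIC))
p,d=eyes.snapshot("scene")
ci=eyes.camera_info("scene"); np.savez("c0.npz",p=p,d=d,**{k:np.array(v) for k,v in ci.items()})
E
```

```text
{'fx': 303.50288184013, 'fy': 303.50288184013, 'cx': 319.40863639286914, 'cy': 204.7416003078684, 'dist_coeffs': array([-0.04957934,  0.        ,  0.        ,  0.        ,  0.        ]), 'R': array([[-9.99999500e-01,  8.10693370e-04, -5.85393044e-04],
       [ 5.79797023e-04,  9.47046395e-01,  3.21096231e-01],
       [ 8.14704958e-04,  3.21095731e-01, -9.47046392e-01]]), 't': array([ 0.60072121, -0.04231617,  0.3796013 ])}
big_ring 0.72 [0.5055 0.0825 0.0404]
big_ring 0.55 [0.6902 0.3177 0.0312]
small_ring 0.55 [ 0.5711 -0.1166  0.0332]
```

View pics/wrist0.png

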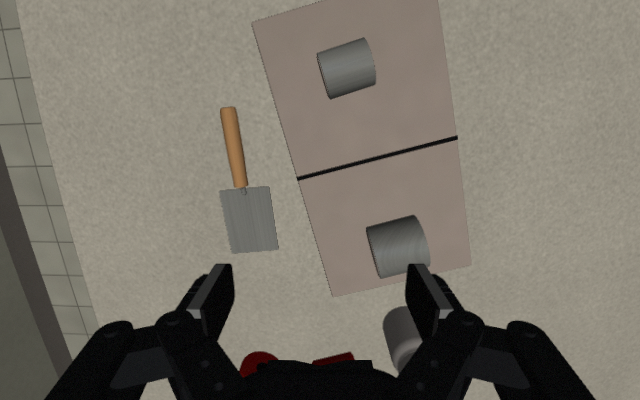

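View pics/sidecrop.png

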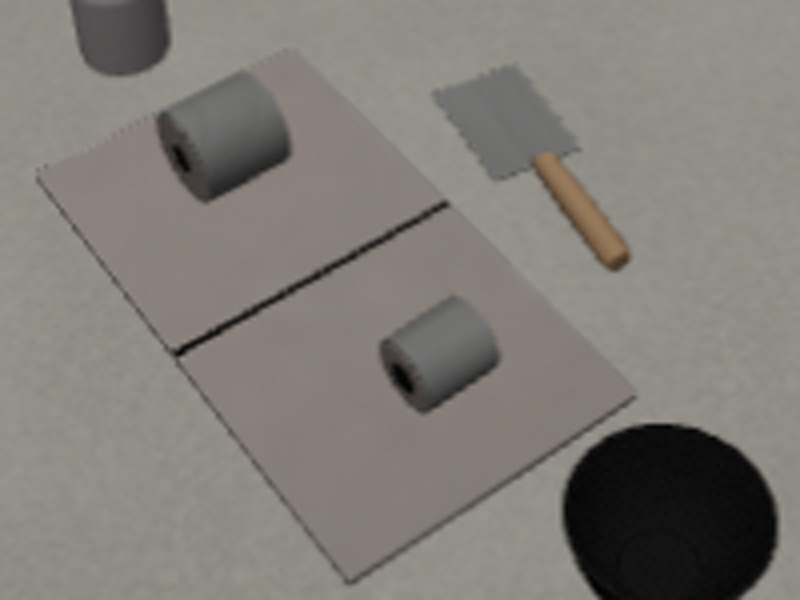

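The wrist view shows the big ring at (398,246), the line from (297,178) to (457,138), and the small ring at (346,68). The crop confirms the big ring is the grey one nearer the jar. Next I fit the line and the cylinder.

```bash
cat > h.py <<'E'
import cv2, numpy as np
from scipy.optimize import least_squares
def K(c): return np.array([[c['fx'],0,c['cx']],[0,c['fy'],c['cy']],[0,0,1.]],float)
def rays(c,uv):
    n=cv2.undistortPoints(np.float64(uv).reshape(-1,1,2),K(c),np.float64(c['dist_coeffs'])).reshape(-1,2)
    return np.c_[n,np.ones(len(n))]
def world(c,uv,z): return (rays(c,uv)*z[:,None]-c['t'])@c['R']
def onplane(c,uv,h):
    d=rays(c,uv)@c['R']; o=-c['R'].T@c['t']; return o+d*((h-o[2])/d[:,2])[:,None]
def line(c,p,guess=(0.53,-0.012,0.24)):
    "dark pixels of the line -> (point at centre, angle of the line from world x)"
    v,u=np.nonzero(p.max(2)<60); P=onplane(c,np.c_[u,v],0.008)
    g=np.array(guess[:2]); e=np.array([np.cos(guess[2]),np.sin(guess[2])]); q=P[:,:2]-g
    k=(abs(q@e)<.115)&(abs(q@[-e[1],e[0]])<.02); Q=P[k,:2]
    vx,vy,x0,y0=cv2.fitLine(np.float32(Q),cv2.DIST_HUBER,0,1e-4,1e-4).ravel()
    if vx<0: vx,vy=-vx,-vy
    s=(Q-[x0,y0])@[vx,vy]; m=(s.min()+s.max())/2
    return np.array([x0+m*vx,y0+m*vy]),np.arctan2(vy,vx),s.max()-s.min(),len(Q)
def ring(c,p,d,g,R=.0325,box=.055):
    v,u=np.nonzero(d>0); P=world(c,np.c_[u,v],d[v,u].astype(float))
    k=(np.linalg.norm(P[:,:2]-g,axis=1)<box)&(P[:,2]>.03)&(P[:,2]<.08); P=P[k]
    def res(a):
        n=np.array([-np.sin(a[1]),np.cos(a[1])]); t=(P[:,:2]-g)@n-a[0]
        return np.hypot(t,P[:,2]-.0405-a[2])-R
    f=least_squares(res,[0,.24,0],loss='soft_l1',f_scale=.001).x
    e=np.array([np.cos(f[1]),np.sin(f[1])]);n=np.array([-e[1],e[0]])
    ok=abs(res(f))<.003; s=(P[ok,:2]-g)@e; lo,hi=np.percentile(s,[.5,99.5])
    return g+n*f[0]+e*(lo+hi)/2, f[1], hi-lo, f[2], ok.mean(), len(P)
E
python3 - <<'E'
from h import *
for f in ("w0","s0","c0"):
    c=dict(np.load(f+".npz")); L=line(c,c['p']); B=ring(c,c['p'],c['d'],np.array([.507,.085]))
    S=ring(c,c['p'],c['d'],np.array([.571,-.117]),R=.024) if 0 else None
    e=np.array([np.cos(L[1]),np.sin(L[1])]);n=np.array([-e[1],e[0]])
    print(f,L,'\n  ',B,'rel along/across',e@(B[0]-L[0]),n@(B[0]-L[0]),'dyaw',B[1]-L[1])
E
```

```text
w0 (array([ 0.53235872, -0.01826526]), np.float32(0.2598036), np.float64(0.19918453292445742), 548) 
   (array([0.50713441, 0.08442643]), np.float64(0.28339869982464605), np.float64(0.059743775641988184), np.float64(-0.0007870401463228841), np.float64(0.9787835926449788), 2828) rel along/across 0.0020027549024976715 0.10572530236850615 dyaw 0.023595106665924126
s0 (array([ 0.53100108, -0.01882084]), np.float32(0.2584672), np.float64(0.19402222837566344), 89) 
   (array([0.50640992, 0.08443884]), np.float64(0.27468510942737767), np.float64(0.06095381096117493), np.float64(-0.0011260884595704092), np.float64(0.8250728862973761), 686) rel along/across 0.0026187528361488912 0.1061151702073934 dyaw 0.01621791200916478
c0 (array([ 0.53281506, -0.01892018]), np.float32(0.2672544), np.float64(0.20621726864406315), 112) 
   (array([0.50674821, 0.08431122]), np.float64(0.27602651263262057), np.float64(0.0634804552609096), np.float64(-0.0007294958754866517), np.float64(0.645748987854251), 494) rel along/across 0.0021203228222310758 0.10645049321454048 dyaw 0.008772100458395715
```

arm_command:
  deltas:
    - {"dp":[-0.09,0.096,0.08],"rot":[0,0,-0.06]}
    - {"dp":[-0.184,0.192,0.16],"rot":[0,0,-0.12]}
    - {"dp":[-0.276,0.288,0.24],"rot":[0,0,-0.176]}
    - {"dp":[-0.368,0.383,0.32],"rot":[0,0,-0.176]}
    - {"dp":[-0.368,0.383,0.44],"rot":[0,0,-0.176]}
  claw: 0.5
  force: 20

```text
clock: 1.27
eef_pos: [0.5022, 0.0946, 0.2964]
eef_rot: [[0.277, -0.961, 0.004], [-0.961, -0.277, 0.003], [-0.002, -0.005, -1.0]]
contact_force: [1.9, -0.6, 0.8]
width: 0.0257
finger_force: 0.0
```

arm_command:
  deltas:
    - {"dp":[0,0,0.04],"rot":[0,0,0]}
    - {"dp":[0,0,0.08],"rot":[0,0,0]}
    - {"dp":[0,0,0.1],"rot":[0,0,0]}
    - {"dp":[0,0,0.1],"rot":[0,0,0]}
    - {"dp":[0,0,0.1],"rot":[0,0,0]}

```text
clock: 1.68
eef_pos: [0.505, 0.0915, 0.2706]
eef_rot: [[0.272, -0.962, 0.001], [-0.962, -0.272, -0.0], [0.0, -0.001, -1.0]]
contact_force: [0.7, -0.1, 0.8]
width: 0.0215
finger_force: 0.0
```

```bash
cat > m.py <<'E'
from station import state, eyes
from h import *
import sys
def meas(cams=("scene","side"),g=None):
    s=state(); tp=s['eef_pos']; R=s['eef_rot']
    L0=np.array([.5325,-.0187]); a0=.260
    e=np.array([np.cos(a0),np.sin(a0)]);n=np.array([-e[1],e[0]])
    print('t',round(s['clock'],2),'tcp',np.round(tp,4),'toolyaw',round(np.arctan2(-R[1,1],-R[0,1]),4),'F',np.round(s['contact_force'],1),'w',round(s['width'],4),'tilt',np.round(R[:2,2],4))
    q=tp[:2]+.173*R[:2,2]-L0; print(' tip along/across',np.round([q@e,q@n],4))
    for c in cams:
        p,d=eyes.snapshot(c); ci=eyes.camera_info(c)
        ci={k:np.array(v) for k,v in ci.items() if not isinstance(v,str)}
        cv2.imwrite(f"pics/{c}_{s['clock']:.2f}.png",p)
        B=ring(ci,p,d,np.array(g)); q=B[0]-L0
        print(' ',c,'ring along/across',np.round([q@e,q@n],4),'dyaw',round(B[1]-a0,4),'len',round(B[2],4),'dz',round(B[3],4),'ok',round(B[4],2),B[5])
E
python3 - <<'E'
from m import *
meas(("wrist","side"),g=(.507,.085))
E
```

```text
t 1.68 tcp [0.505  0.0915 0.2706] toolyaw 0.2752 F [ 0.7 -0.1  0.8] w 0.0215 tilt [ 0.0008 -0.0001]
 tip along/across [0.0019 0.1135]
  wrist ring along/across [0.0016 0.1062] dyaw 0.0206 len 0.0596 dz -0.0005 ok 0.99 8760
  side ring along/across [0.0011 0.1065] dyaw 0.0212 len 0.0605 dz -0.001 ok 0.82 692
```

arm_command:
  deltas:
    - {"dp":[0,0,0.04],"rot":[0,0,0]}
    - {"dp":[0,0,0.07],"rot":[0,0,0]}
    - {"dp":[0,0,0.08],"rot":[0,0,0]}
    - {"dp":[0,0,0.088],"rot":[0,0,0]}
    - {"dp":[0,0,0.088],"rot":[0,0,0]}

```text
clock: 2.2
eef_pos: [0.5041, 0.0919, 0.2471]
eef_rot: [[0.273, -0.962, -0.001], [-0.962, -0.273, -0.001], [0.0, 0.001, -1.0]]
contact_force: [0.7, 0.5, 0.3]
width: 0.0216
finger_force: 0.0
```

arm_command:
  deltas:
    - {"dp":[0,0,0.004],"rot":[0,0,0]}
    - {"dp":[0,0,0.006],"rot":[0,0,0]}
    - {"dp":[0,0,0.008],"rot":[0,0,0]}
    - {"dp":[0,0,0.008],"rot":[0,0,0]}
    - {"dp":[0,0,0.008],"rot":[0,0,0]}

```text
clock: 2.62
eef_pos: [0.5044, 0.092, 0.2465]
eef_rot: [[0.273, -0.962, 0.001], [-0.962, -0.273, 0.0], [0.0, -0.001, -1.0]]
contact_force: [-0.9, -1.1, 4.9]
width: 0.0215
finger_force: 2.5
```

Contact is made at about 5 N. I press slightly more and do the first 30 mm stroke.

arm_command:
  deltas:
    - {"dp":[0.004,0,0.004],"rot":[0,0,0]}
    - {"dp":[0.016,0,0.004],"rot":[0,0,0]}
    - {"dp":[0.032,0,0.004],"rot":[0,0,0]}
    - {"dp":[0.05,0,0.004],"rot":[0,0,0]}
    - {"dp":[0.07,0,0.004],"rot":[0,0,0]}

```text
clock: 3.03
eef_pos: [0.5093, 0.0749, 0.2464]
eef_rot: [[0.273, -0.962, 0.002], [-0.962, -0.273, -0.0], [0.001, -0.001, -1.0]]
contact_force: [-4.1, -0.5, 9.7]
width: 0.0212
finger_force: 4.8
```

arm_command:
  deltas:
    - {"dp":[0.02,0,0],"rot":[0,0,0]}
    - {"dp":[0.036,0,0],"rot":[0,0,0]}
    - {"dp":[0.046,0,0],"rot":[0,0,0]}
    - {"dp":[0.05,0,0],"rot":[0,0,0]}
    - {"dp":[0.05,0,0],"rot":[0,0,0]}

```text
clock: 3.45
eef_pos: [0.5128, 0.0628, 0.2464]
eef_rot: [[0.273, -0.962, 0.002], [-0.962, -0.273, -0.0], [0.001, -0.002, -1.0]]
contact_force: [-3.2, -0.3, 9.9]
width: 0.0212
finger_force: 4.7
```

```bash
python3 - <<'E'
from m import *
meas(("wrist","side"),g=(.511,.07))
E
```

```text
t 3.45 tcp [0.5128 0.0628 0.2464] toolyaw 0.2763 F [-3.2 -0.3  9.9] w 0.0212 tilt [ 0.0018 -0.0004]
 tip along/across [0.0021 0.0837]
  wrist ring along/across [0.0019 0.0909] dyaw 0.021 len 0.0597 dz -0.0007 ok 0.97 8492
  side ring along/across [0.0015 0.0911] dyaw 0.0201 len 0.0607 dz -0.001 ok 0.77 614
```

arm_command:
  deltas:
    - {"dp":[0,0,-0.03],"rot":[0,0,0]}
    - {"dp":[0,0,-0.05],"rot":[0,0,0]}
    - {"dp":[-0.03,0,-0.05],"rot":[0,0,0]}
    - {"dp":[-0.06,0,-0.05],"rot":[0,0,0]}
    - {"dp":[-0.06,0,-0.03],"rot":[0,0,0]}

```text
clock: 3.97
eef_pos: [0.5082, 0.0789, 0.2526]
eef_rot: [[0.274, -0.962, 0.001], [-0.962, -0.274, 0.001], [-0.001, -0.001, -1.0]]
contact_force: [0.1, 0.7, 0.9]
width: 0.0212
finger_force: 0.0
```

arm_command:
  deltas:
    - {"dp":[0,0,0.01],"rot":[0,0,0]}
    - {"dp":[0,0,0.02],"rot":[0,0,0]}
    - {"dp":[0,0,0.026],"rot":[0,0,0]}
    - {"dp":[0,0,0.03],"rot":[0,0,0]}
    - {"dp":[0,0,0.03],"rot":[0,0,0]}

```text
clock: 4.38
eef_pos: [0.5084, 0.0772, 0.2464]
eef_rot: [[0.273, -0.962, 0.001], [-0.962, -0.273, -0.002], [0.002, -0.0, -1.0]]
contact_force: [-4.7, -0.3, 10.2]
width: 0.0215
finger_force: 5.3
```

arm_command:
  deltas:
    - {"dp":[0.004,0,0],"rot":[0,0,0.002]}
    - {"dp":[0.016,0,0],"rot":[0,0,0.004]}
    - {"dp":[0.032,0,0],"rot":[0,0,0.006]}
    - {"dp":[0.05,0,0],"rot":[0,0,0.008]}
    - {"dp":[0.07,0,0],"rot":[0,0,0.01]}

```text
clock: 4.8
eef_pos: [0.5132, 0.0602, 0.2465]
eef_rot: [[0.258, -0.966, 0.001], [-0.966, -0.258, -0.001], [0.002, -0.001, -1.0]]
contact_force: [-4.9, -1.0, 10.4]
width: 0.0212
finger_force: 5.4
```

arm_command:
  deltas:
    - {"dp":[0.02,0,0],"rot":[0,0,0.002]}
    - {"dp":[0.036,0,0],"rot":[0,0,0.004]}
    - {"dp":[0.046,0,0],"rot":[0,0,0.004]}
    - {"dp":[0.05,0,0],"rot":[0,0,0.004]}
    - {"dp":[0.05,0,0],"rot":[0,0,0.004]}

```text
clock: 5.22
eef_pos: [0.5166, 0.048, 0.2464]
eef_rot: [[0.252, -0.968, 0.001], [-0.968, -0.252, -0.001], [0.002, -0.001, -1.0]]
contact_force: [-4.6, -2.3, 10.4]
width: 0.0213
finger_force: 5.0
```

```bash
python3 - <<'E'
from m import *
meas(("wrist","side"),g=(.515,.055))
E
```

```text
t 5.22 tcp [0.5166 0.048  0.2464] toolyaw 0.2544 F [-4.6 -2.3 10.4] w 0.0213 tilt [ 0.0012 -0.0014]
 tip along/across [0.0019 0.0682]
  wrist ring along/across [0.0022 0.0756] dyaw 0.0204 len 0.0598 dz -0.0007 ok 0.97 8437
  side ring along/across [0.0018 0.0758] dyaw 0.0169 len 0.0608 dz -0.0011 ok 0.79 616
```

arm_command:
  deltas:
    - {"dp":[0,0,-0.03],"rot":[0,0,0]}
    - {"dp":[0,0,-0.05],"rot":[0,0,0]}
    - {"dp":[-0.03,0,-0.05],"rot":[0,0,0]}
    - {"dp":[-0.06,0,-0.05],"rot":[0,0,-0.017]}
    - {"dp":[-0.06,0,-0.03],"rot":[0,0,-0.017]}

```text
clock: 5.73
eef_pos: [0.5125, 0.0644, 0.2526]
eef_rot: [[0.28, -0.96, 0.001], [-0.96, -0.28, 0.001], [-0.0, -0.001, -1.0]]
contact_force: [0.7, 1.4, -0.3]
width: 0.0212
finger_force: 0.0
```

arm_command:
  deltas:
    - {"dp":[0,0,0],"rot":[0,0,0]}
    - {"dp":[0,0,0.01],"rot":[0,0,0]}
    - {"dp":[0,0,0.02],"rot":[0,0,0]}
    - {"dp":[0,0,0.03],"rot":[0,0,0]}
    - {"dp":[0,0,0.03],"rot":[0,0,0]}
  claw: 0.15

```text
clock: 6.15
eef_pos: [0.5127, 0.0629, 0.2453]
eef_rot: [[0.277, -0.961, 0.0], [-0.961, -0.277, -0.001], [0.001, -0.0, -1.0]]
contact_force: [-1.5, -0.1, 4.4]
width: 0.0366
finger_force: 2.1
```

arm_command:
  deltas:
    - {"dp":[0.0,0,0.008],"rot":[0,0,0]}
    - {"dp":[0.016,0,0.008],"rot":[0,0,0.005]}
    - {"dp":[0.032,0,0.008],"rot":[0,0,0.01]}
    - {"dp":[0.05,0,0.008],"rot":[0,0,0.015]}
    - {"dp":[0.07,0,0.008],"rot":[0,0,0.02]}

```text
clock: 6.57
eef_pos: [0.5177, 0.0457, 0.2452]
eef_rot: [[0.247, -0.969, 0.002], [-0.969, -0.247, -0.001], [0.002, -0.001, -1.0]]
contact_force: [-6.6, -1.7, 12.5]
width: 0.0365
finger_force: 6.5
```

arm_command:
  deltas:
    - {"dp":[0.02,0,0],"rot":[0,0,0.005]}
    - {"dp":[0.036,0,0],"rot":[0,0,0.01]}
    - {"dp":[0.046,0,0],"rot":[0,0,0.015]}
    - {"dp":[0.05,0,0],"rot":[0,0,0.015]}
    - {"dp":[0.05,0,0],"rot":[0,0,0.015]}

```text
clock: 6.98
eef_pos: [0.5209, 0.0335, 0.2452]
eef_rot: [[0.224, -0.975, 0.002], [-0.975, -0.224, -0.001], [0.002, -0.002, -1.0]]
contact_force: [-5.1, -2.1, 12.1]
width: 0.0362
finger_force: 6.0
```

```bash
python3 - <<'E'
from m import *
meas(("wrist","side"),g=(.519,.04))
E
```

```text
t 6.98 tcp [0.5209 0.0335 0.2452] toolyaw 0.226 F [-5.1 -2.1 12.1] w 0.0362 tilt [ 0.0024 -0.0014]
 tip along/across [0.0026 0.0531]
  wrist ring along/across [0.0024 0.0607] dyaw 0.0149 len 0.0593 dz -0.0007 ok 0.97 9600
  side ring along/across [0.0025 0.061 ] dyaw 0.0099 len 0.0608 dz -0.0011 ok 0.77 642
```

arm_command:
  deltas:
    - {"dp":[0,0,-0.03],"rot":[0,0,0]}
    - {"dp":[0,0,-0.05],"rot":[0,0,0]}
    - {"dp":[-0.03,0,-0.05],"rot":[0,0,-0.02]}
    - {"dp":[-0.06,0,-0.05],"rot":[0,0,-0.04]}
    - {"dp":[-0.06,0,-0.03],"rot":[0,0,-0.04]}

```text
clock: 7.5
eef_pos: [0.5171, 0.0501, 0.2505]
eef_rot: [[0.289, -0.957, 0.001], [-0.957, -0.289, 0.001], [-0.0, -0.001, -1.0]]
contact_force: [0.1, 0.2, 0.0]
width: 0.0363
finger_force: 0.0
```

arm_command:
  deltas:
    - {"dp":[0,0,0.01],"rot":[0,0,0]}
    - {"dp":[0,0,0.02],"rot":[0,0,0]}
    - {"dp":[0,0,0.026],"rot":[0,0,0]}
    - {"dp":[0,0,0.032],"rot":[0,0,0]}
    - {"dp":[0,0,0.032],"rot":[0,0,0]}

```text
clock: 7.92
eef_pos: [0.5173, 0.0483, 0.245]
eef_rot: [[0.285, -0.958, 0.001], [-0.958, -0.285, -0.003], [0.003, -0.0, -1.0]]
contact_force: [-7.2, -2.3, 16.6]
width: 0.0359
finger_force: 8.3
```

arm_command:
  deltas:
    - {"dp":[0.004,0,0],"rot":[0,0,0.006]}
    - {"dp":[0.016,0,0],"rot":[0,0,0.012]}
    - {"dp":[0.032,0,0],"rot":[0,0,0.018]}
    - {"dp":[0.05,0,0],"rot":[0,0,0.024]}
    - {"dp":[0.07,0,0],"rot":[0,0,0.03]}

```text
clock: 8.33
eef_pos: [0.5224, 0.0314, 0.2452]
eef_rot: [[0.24, -0.971, 0.002], [-0.971, -0.24, -0.002], [0.003, -0.001, -1.0]]
contact_force: [-6.6, -1.9, 16.6]
width: 0.0361
finger_force: 8.2
```

arm_command:
  deltas:
    - {"dp":[0.02,0,0],"rot":[0,0,0.006]}
    - {"dp":[0.036,0,0],"rot":[0,0,0.012]}
    - {"dp":[0.046,0,0],"rot":[0,0,0.018]}
    - {"dp":[0.05,0,0],"rot":[0,0,0.02]}
    - {"dp":[0.05,0,0],"rot":[0,0,0.02]}

```text
clock: 8.75
eef_pos: [0.5255, 0.0191, 0.2452]
eef_rot: [[0.209, -0.978, 0.002], [-0.978, -0.209, -0.002], [0.003, -0.002, -1.0]]
contact_force: [-6.0, -2.3, 15.7]
width: 0.0361
finger_force: 7.8
```

```bash
python3 - <<'E'
from m import *
meas(("wrist","side"),g=(.522,.025))
E
```

```text
t 8.75 tcp [0.5255 0.0191 0.2452] toolyaw 0.2104 F [-6.  -2.3 15.7] w 0.0361 tilt [ 0.0022 -0.0022]
 tip along/across [0.0032 0.0379]
  wrist ring along/across [0.0033 0.0453] dyaw -0.0165 len 0.0594 dz -0.0007 ok 0.97 9581
  side ring along/across [0.0026 0.0456] dyaw -0.0188 len 0.0602 dz -0.0011 ok 0.79 644
```

arm_command:
  deltas:
    - {"dp":[0,0,-0.03],"rot":[0,0,0]}
    - {"dp":[0,0,-0.05],"rot":[0,0,0]}
    - {"dp":[-0.03,0,-0.05],"rot":[0,0,-0.01]}
    - {"dp":[-0.06,0,-0.05],"rot":[0,0,-0.01]}
    - {"dp":[-0.06,0,-0.03],"rot":[0,0,-0.01]}

```text
clock: 9.27
eef_pos: [0.5219, 0.0359, 0.2498]
eef_rot: [[0.225, -0.974, 0.001], [-0.974, -0.225, 0.001], [-0.0, -0.001, -1.0]]
contact_force: [1.6, -0.1, 1.1]
width: 0.0361
finger_force: 0.0
```

arm_command:
  deltas:
    - {"dp":[0,0,0.01],"rot":[0,0,0]}
    - {"dp":[0,0,0.02],"rot":[0,0,0]}
    - {"dp":[0,0,0.026],"rot":[0,0,0]}
    - {"dp":[0,0,0.03],"rot":[0,0,0]}
    - {"dp":[0,0,0.03],"rot":[0,0,0]}

```text
clock: 9.68
eef_pos: [0.5221, 0.0341, 0.245]
eef_rot: [[0.225, -0.974, 0.001], [-0.974, -0.225, -0.002], [0.003, -0.001, -1.0]]
contact_force: [-7.6, -1.1, 16.3]
width: 0.0363
finger_force: 8.3
```

arm_command:
  deltas:
    - {"dp":[0.004,0,0],"rot":[0,0,-0.005]}
    - {"dp":[0.016,0,0],"rot":[0,0,-0.01]}
    - {"dp":[0.032,0,0],"rot":[0,0,-0.015]}
    - {"dp":[0.05,0,0],"rot":[0,0,-0.02]}
    - {"dp":[0.07,0,0],"rot":[0,0,-0.025]}

```text
clock: 10.1
eef_pos: [0.5263, 0.0169, 0.2452]
eef_rot: [[0.263, -0.965, 0.002], [-0.965, -0.263, -0.002], [0.003, -0.002, -1.0]]
contact_force: [-5.3, -2.0, 16.2]
width: 0.0363
finger_force: 7.8
```

arm_command:
  deltas:
    - {"dp":[0.02,0,0],"rot":[0,0,-0.004]}
    - {"dp":[0.036,0,0],"rot":[0,0,-0.008]}
    - {"dp":[0.046,0,0],"rot":[0,0,-0.012]}
    - {"dp":[0.05,0,0],"rot":[0,0,-0.013]}
    - {"dp":[0.05,0,0],"rot":[0,0,-0.013]}

```text
clock: 10.52
eef_pos: [0.5297, 0.0047, 0.2452]
eef_rot: [[0.282, -0.959, 0.003], [-0.959, -0.282, -0.002], [0.003, -0.002, -1.0]]
contact_force: [-6.0, -0.9, 15.1]
width: 0.0365
finger_force: 7.7
```

```bash
python3 - <<'E'
from m import *
meas(("wrist","side"),g=(.528,.010))
E
```

```text
t 10.52 tcp [0.5297 0.0047 0.2452] toolyaw 0.2858 F [-6.  -0.9 15.1] w 0.0365 tilt [ 0.0026 -0.0021]
 tip along/across [0.0036 0.0229]
  wrist ring along/across [0.0037 0.0289] dyaw 0.0037 len 0.0593 dz -0.0006 ok 0.97 9661
  side ring along/across [0.0033 0.0292] dyaw -0.0057 len 0.0605 dz -0.0011 ok 0.8 673
```

arm_command:
  deltas:
    - {"dp":[0,0,-0.03],"rot":[0,0,0]}
    - {"dp":[0,0,-0.05],"rot":[0,0,0]}
    - {"dp":[-0.03,0,-0.05],"rot":[0,0,0.016]}
    - {"dp":[-0.054,0,-0.05],"rot":[0,0,0.016]}
    - {"dp":[-0.054,0,-0.03],"rot":[0,0,0.016]}

```text
clock: 11.03
eef_pos: [0.5254, 0.0193, 0.25]
eef_rot: [[0.259, -0.966, 0.001], [-0.966, -0.259, 0.0], [-0.0, -0.001, -1.0]]
contact_force: [0.2, -0.0, -0.3]
width: 0.0364
finger_force: 0.0
```

arm_command:
  deltas:
    - {"dp":[0,0,0.01],"rot":[0,0,0]}
    - {"dp":[0,0,0.02],"rot":[0,0,0]}
    - {"dp":[0,0,0.026],"rot":[0,0,0]}
    - {"dp":[0,0,0.028],"rot":[0,0,0]}
    - {"dp":[0,0,0.028],"rot":[0,0,0]}

```text
clock: 11.45
eef_pos: [0.5255, 0.0177, 0.2451]
eef_rot: [[0.258, -0.966, 0.001], [-0.966, -0.258, -0.002], [0.003, -0.0, -1.0]]
contact_force: [-6.5, -1.3, 14.4]
width: 0.0362
finger_force: 7.2
```

arm_command:
  deltas:
    - {"dp":[0.004,0,0],"rot":[0,0,0]}
    - {"dp":[0.016,0,0],"rot":[0,0,0]}
    - {"dp":[0.032,0,0],"rot":[0,0,0]}
    - {"dp":[0.05,0,0],"rot":[0,0,0]}
    - {"dp":[0.066,0,0],"rot":[0,0,0]}

```text
clock: 11.87
eef_pos: [0.5298, 0.0015, 0.2452]
eef_rot: [[0.259, -0.966, 0.001], [-0.966, -0.259, -0.002], [0.003, -0.0, -1.0]]
contact_force: [-7.6, -1.0, 15.7]
width: 0.0363
finger_force: 7.4
```

arm_command:
  deltas:
    - {"dp":[0.02,0,0],"rot":[0,0,0]}
    - {"dp":[0.036,0,0],"rot":[0,0,0]}
    - {"dp":[0.044,0,0],"rot":[0,0,0]}
    - {"dp":[0.046,0,0],"rot":[0,0,0]}
    - {"dp":[0.046,0,0],"rot":[0,0,0]}

```text
clock: 12.28
eef_pos: [0.5328, -0.0096, 0.2452]
eef_rot: [[0.258, -0.966, 0.001], [-0.966, -0.258, -0.002], [0.003, -0.0, -1.0]]
contact_force: [-6.8, -2.9, 14.2]
width: 0.0366
finger_force: 7.1
```

arm_command:
  deltas:
    - {"dp":[0,0,-0.03],"rot":[0,0,0]}
    - {"dp":[0,0,-0.05],"rot":[0,0,0]}
    - {"dp":[-0.03,0,-0.05],"rot":[0,0,0]}
    - {"dp":[-0.056,0,-0.05],"rot":[0,0,0]}
    - {"dp":[-0.056,0,-0.03],"rot":[0,0,0]}

```text
clock: 12.7
eef_pos: [0.5289, 0.0061, 0.2504]
eef_rot: [[0.259, -0.966, 0.001], [-0.966, -0.259, 0.001], [-0.0, -0.001, -1.0]]
contact_force: [-0.5, -0.3, -0.1]
width: 0.0367
finger_force: 0.0
```

```bash
python3 - <<'E'
from m import *
meas(("wrist","side","scene"),g=(.530,-.004))
E
```

```text
t 12.7 tcp [0.5289 0.0061 0.2504] toolyaw 0.2618 F [-0.5 -0.3 -0.1] w 0.0367 tilt [0.001  0.0005]
 tip along/across [0.0031 0.0249]
  wrist ring along/across [0.0026 0.015 ] dyaw 0.003 len 0.0597 dz -0.0026 ok 0.99 10661
  side ring along/across [0.0032 0.0154] dyaw 0.0011 len 0.0607 dz -0.0009 ok 0.81 750
  scene ring along/across [0.0036 0.015 ] dyaw 0.0157 len 0.0637 dz -0.001 ok 0.58 408
```

arm_command:
  deltas:
    - {"dp":[0,0,0.01],"rot":[0,0,0]}
    - {"dp":[0,0,0.02],"rot":[0,0,0]}
    - {"dp":[0,0,0.026],"rot":[0,0,0]}
    - {"dp":[0,0,0.028],"rot":[0,0,0]}
    - {"dp":[0,0,0.028],"rot":[0,0,0]}

```text
clock: 13.27
eef_pos: [0.5292, 0.0045, 0.2452]
eef_rot: [[0.258, -0.966, 0.002], [-0.966, -0.258, -0.001], [0.002, -0.001, -1.0]]
contact_force: [-4.6, -0.4, 9.8]
width: 0.0365
finger_force: 4.9
```

arm_command:
  deltas:
    - {"dp":[0.004,0,0],"rot":[0,0,0]}
    - {"dp":[0.016,0,0],"rot":[0,0,0]}
    - {"dp":[0.032,0,0],"rot":[0,0,0]}
    - {"dp":[0.05,0,0],"rot":[0,0,0]}
    - {"dp":[0.068,0,0],"rot":[0,0,0]}

```text
clock: 13.68
eef_pos: [0.5336, -0.0121, 0.2453]
eef_rot: [[0.258, -0.966, 0.002], [-0.966, -0.258, -0.001], [0.002, -0.001, -1.0]]
contact_force: [-5.0, -1.2, 10.1]
width: 0.0363
finger_force: 5.1
```

arm_command:
  deltas:
    - {"dp":[0.02,0,0],"rot":[0,0,0]}
    - {"dp":[0.038,0,0],"rot":[0,0,0]}
    - {"dp":[0.049,0,0],"rot":[0,0,0]}
    - {"dp":[0.053,0,0],"rot":[0,0,0]}
    - {"dp":[0.053,0,0],"rot":[0,0,0]}

```text
clock: 14.1
eef_pos: [0.5371, -0.0251, 0.2453]
eef_rot: [[0.258, -0.966, 0.002], [-0.966, -0.258, -0.002], [0.002, -0.001, -1.0]]
contact_force: [-2.8, -1.5, 9.9]
width: 0.0362
finger_force: 4.9
```

arm_command:
  deltas:
    - {"dp":[0,0,-0.02],"rot":[0,0,0]}
    - {"dp":[0,0,-0.06],"rot":[0,0,0]}
    - {"dp":[0,0,-0.12],"rot":[0,0,0]}
    - {"dp":[0,0,-0.16],"rot":[0,0,0]}
    - {"dp":[0,0,-0.16],"rot":[0,0,0]}

```text
clock: 14.52
eef_pos: [0.5374, -0.0242, 0.2862]
eef_rot: [[0.258, -0.966, 0.004], [-0.966, -0.258, 0.0], [0.001, -0.004, -1.0]]
contact_force: [-0.6, -0.2, -0.0]
width: 0.0361
finger_force: 0.0
```

```bash
python3 - <<'E'
from m import *
meas(("wrist","side","scene"),g=(.534,-.018))
E
```

```text
t 14.52 tcp [ 0.5374 -0.0242  0.2862] toolyaw 0.2609 F [-0.6 -0.2 -0. ] w 0.0361 tilt [0.0044 0.0004]
 tip along/across [ 0.0041 -0.0067]
  wrist ring along/across [0.0029 0.    ] dyaw 0.0031 len 0.0596 dz -0.0024 ok 0.99 7292
  side ring along/across [0.0034 0.0002] dyaw 0.0012 len 0.0607 dz -0.001 ok 0.84 782
  scene ring along/across [ 0.0034 -0.0001] dyaw 0.0001 len 0.0629 dz -0.0008 ok 0.62 479
```

The ring is on the line to within fit noise. I raise the hand well clear and verify before handing in.

arm_command:
  deltas:
    - {"dp":[0,0,-0.1],"rot":[0,0,0]}
    - {"dp":[0,0,-0.22],"rot":[0,0,0]}
    - {"dp":[0,0,-0.34],"rot":[0,0,0]}
    - {"dp":[0,0,-0.4],"rot":[0,0,0]}
    - {"dp":[0,0,-0.4],"rot":[0,0,0]}

```text
clock: 15.08
eef_pos: [0.5371, -0.0244, 0.3869]
eef_rot: [[0.258, -0.966, 0.005], [-0.966, -0.258, 0.0], [0.001, -0.005, -1.0]]
contact_force: [-0.2, 0.8, -0.3]
width: 0.0364
finger_force: 0.0
```

arm_command:
  deltas:
    - {"dp":[0,0,0],"rot":[0,0,0]}
    - {"dp":[0,0,0],"rot":[0,0,0]}
    - {"dp":[0,0,0],"rot":[0,0,0]}
    - {"dp":[0,0,0],"rot":[0,0,0]}
    - {"dp":[0,0,0],"rot":[0,0,0]}

```text
clock: 15.5
eef_pos: [0.5368, -0.0242, 0.3822]
eef_rot: [[0.258, -0.966, -0.002], [-0.966, -0.258, -0.0], [-0.0, 0.002, -1.0]]
contact_force: [0.3, 0.1, 0.3]
width: 0.0362
finger_force: 0.0
```

```bash
python3 - <<'E'
from m import *
from station import eyes
meas(("wrist","side"),g=(.534,-.018))
p,d=eyes.snapshot("wrist"); c={k:np.array(v) for k,v in eyes.camera_info("wrist").items() if not isinstance(v,str)}
print(line(c,p)); cv2.imwrite("pics/final.png",p)
E
```

```text
t 15.5 tcp [ 0.5368 -0.0242  0.3822] toolyaw 0.2608 F [0.3 0.1 0.3] w 0.0362 tilt [-0.0016 -0.0004]
 tip along/across [ 0.0024 -0.0064]
  wrist ring along/across [ 0.0039 -0.0005] dyaw 0.0029 len 0.0607 dz -0.0005 ok 0.99 3799
  side ring along/across [0.0032 0.0001] dyaw -0.0021 len 0.0604 dz -0.0012 ok 0.83 781
(array([ 0.53210836, -0.01814081]), np.float32(0.26008427), np.float64(0.19802712233770248), 319)
```

View pics/final.png

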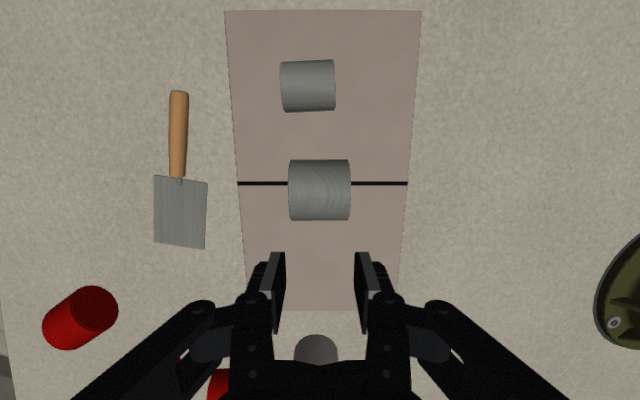

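The big ring at (319,190) sits across the line at row 183; the small row offset is perspective from the tilted camera. It lies square, and the small ring at (308,85) and the spatula have not moved. I'm handing in.

```bash
python3 -c "
from station import job; print(job.sign_off())"
```

```text
the job is handed in; nothing more can be done
None
```

The big ring was rolled by its top onto the dark line, measuring within about 1 mm of it and square to within about 0.2°, with the hand clear above it, and the job was handed in at about 15.7 s.

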